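Open a sample jar under the fume extractor

TASK

First aim the small fume extractor at the screw-capped jar that stands in the metal nest: swivel and tilt its head by the ball knob at the back until the nozzle points straight at the jar's neck, and leave it so. Then, with the jar braced by its nest, unscrew the tight cap anticlockwise until its threads let go, lift it straight off without pulling the jar up out of its nest, and finish still holding the cap level, a few centimetres right above the open mouth. Leave the other glassware standing where it is.

Things in the scene. Friction and masses are not known exactly. Their poses are not given: they have to be found in the camera images.
- jar_mouth (a point): centre of the glass jar's rim, 100 mm above its underside (square body 68 x 68 mm, 62 mm tall, shoulder to 68 mm, round neck of 46 mm diameter; about 0.45 kg, loose in the nest). z is up along the jar. A white sprung sealing disc in the mouth pushes the cap up (about 24 N when tight) and stays in the jar.
- nest_mid (a point): centre of the floor, 6 mm above the bench, of the bench-fixed square aluminium nest (92 mm square, 34 mm high) in which the jar stands. It keeps the jar from turning, but the jar comes up out of it if the cap is pulled before its threads let go.
- cap_mid (a point): centre of the white ribbed cap (64 mm diameter, 24 mm high, 40 g), at the start 6 mm below the jar's rim, 100 mm above the bench. z is up. Three lugs sit under three short threads: turned anticlockwise (from above) by 1.0 to 1.4 rad it is free; a stop comes at about 1.6 rad. Turning takes up to 0.6 N m. Its bottom edge clears the rim once its centre is 12 mm above the rim.
- nozzle_pivot (a point): where the swivel and tilt axes of the fume extractor cross, amid its grey drum-shaped head (94 mm diameter, on a bench-fixed stand), 220 mm above the bench. The frame turns with the head: x points out through the 60 mm wide nozzle, whose mouth is 90 mm ahead. It is aimed when the x axis, prolonged, passes through the jar's neck at the mouth.
- knob (a point): centre of the black ball knob (30 mm diameter) on a 10 mm rod out of the back of the head, 120 mm behind the pivot on the head's x axis. Held and led about on the 120 mm sphere round the pivot it sets swivel and tilt together; a few newtons move it.
- swivel (a joint): swivel of the head about the vertical, rad, positive anticlockwise seen from above; range -1.5 to 1.5; a stiff friction joint (0.25 N m) that stays where it is left
- head (a joint): tilt of the head, rad: 0 is level, positive nose down (knob up); range -0.6 to 0.8; a stiff friction joint (0.3 N m) that stays where it is left
- beaker: bystander: empty glass beaker, 70 mm diameter, 95 mm high; origin at the underside
- dish: bystander: white ceramic dish, 90 mm diameter, 35 mm high; origin at the underside
- dish2: bystander: a second such dish; origin at the underside
- flask: bystander: conical glass flask, 82 mm diameter, 130 mm high; origin at the underside
- sparejar: bystander: round closed jar standing free on the bench (not in the nest), 66 mm diameter, 100 mm high; origin at the underside
- petri: bystander: closed flat glass dish, 90 mm diameter, 14 mm high; origin at the underside
- spatula: bystander: small steel laboratory spatula, 160 mm long, lying on the bench

How it is judged:
On the way, in this order (a step that is already met when the one before it is completed fails the run):
1. the extractor's nozzle points at the jar's mouth, with the cap still on (y of jar_mouth in the frame of nozzle_pivot between -0.035 and 0.035 m and z of jar_mouth in the frame of nozzle_pivot between -0.035 and 0.035 m and x of jar_mouth in the frame of nozzle_pivot above 0.1 m and z of cap_mid in the frame of jar_mouth below 0.006 m and angle between the x axis of cap_mid and the x axis of jar_mouth, either way round below 0.3 rad), for 0.2 s.
2. the cap has been turned on the jar by more than 50 degrees, still down on the neck (z of cap_mid in the frame of jar_mouth below 0.006 m and angle between the x axis of cap_mid and the x axis of jar_mouth, either way round above 0.87 rad), for 0.1 s.
At the end, for the whole second after the job is handed in: the fingers hold the cap clear of the jar: level within 11 degrees, within 25 mm of its axis, bottom edge 4 to 68 mm above the rim; the jar is upright in its nest within 12 mm of its start; the nozzle axis passes within 35 mm sideways and up or down of the jar mouth (y of jar_mouth in the frame of nozzle_pivot between -0.035 and 0.035 m and z of jar_mouth in the frame of nozzle_pivot between -0.035 and 0.035 m and x of jar_mouth in the frame of nozzle_pivot above 0.1 m and z of cap_mid in the frame of jar_mouth between 0.016 and 0.08 m and horizontal distance between cap_mid and jar_mouth below 0.025 m and angle between cap_mid's own z axis and vertical below 0.2 rad and contact force between cap and the fingers above 1 N and contact force between cap and jar below 0.1 N and distance of jar_mouth from where it was at the start of the episode below 0.012 m and angle between jar_mouth's own z axis and vertical below 0.1 rad); the arm keeps its last pose, push and grip.
It fails at once if the jar is pulled up out of its nest (moved 25 mm) (distance of jar_mouth from where it was at the start of the episode above 0.025 m).
It fails at once if other glassware or the spatula is shoved (40 mm) or tipped over (distance of any of beaker, dish, dish2, flask, sparejar, petri, spatula from where it was at the start of the episode above 0.04 m or angle between any of beaker, dish, dish2, flask, sparejar, petri's own z axis and vertical above 0.6 rad).
It also fails if it takes over 61 s, if anything falls off the work surface, if the arm or the gripper's body presses on something with over 40 N, if the wrist force passes 120 N, or if a joint passes its speed limit or range.

ROBOT

A 6-joint arm with a two-finger parallel gripper is mounted at the origin on the work surface. World frame = base frame: x ahead of the robot, y to its left, z up, the work surface at z = 0. Lengths are in m, angles in rad, forces in N, time in s.
With the tool pointing down it reaches from about 0.3 to 0.775 m from the base axis. Payload 14.6 kg.
Tool frame: the origin (TCP) lies where the fingers leave the gripper's body, on its centre line; the fingertips stand 73 mm ahead of it and the grasp point (between the pads) lies 54 mm ahead of it (env.grip_point_offset is the distance from the TCP to the grasp point, in m); z points along the fingers, y is the line along which they close (so a half turn about z gives the same grasp; the last joint's range is limited). The gripper opens to 85 mm and grips with 20 to 120 N. Pads are 22 mm wide; open, the fingers measure 114 mm over their backs; the gripper's body (76 mm by 85 mm) begins 54 mm behind the grasp point. The pads swing forward as they close: fully open they stand 13 mm farther back than shut.
Start: joints at [-1.333, 0.3, 1.521, -0, 1.321, -0.067], TCP at [0.165, -0.525, 0.304] pointing down, gripper open.
Joint ranges: [-3.03, 3.03], [-0.79, 2.21], [0.23, 2.52], [-1.04, 4.18], [0, 3.07], [-2.55, 2.55]. Speed limits (rad/s): [2.22, 2.22, 2.57, 3.14, 3.14, 3.14].

INTERFACE

Orientations are given as a 3x3 rotation matrix whose columns are the frame's x, y, z axes.
In Python, from workcell import env gives the robot as it stands.
- The arm moves only by the tool carry_out, never from a script. Its argument "motion" is a list that holds one entry, the list of rows, each a list of 7 numbers: the shift along the tool's x, y, z in cm, then the turn, a rotation vector about the tool's x, y, z in rad, then the finger opening in cm, from 0 to 8.54. In form: [[[tx, ty, tz, rx, ry, rz, grip], ...]]. A call has 1 to 20 rows; each row shifts and turns the commanded pose from where the row before left it, along the tool's axes as they then stand; what a row does not reach is not made up. A row lasts 1/12 s, in which the tool goes at most 41.7 mm and 7.16 degrees, less where a joint would pass 70% of its speed; a pose out of reach is approached as far as the arm can. A call is refused whole if a number of a shift passes 4.17 or a number of a turn 0.125, either way. A call with a gripper value outside its range is refused whole. The fingers move at their own pace and stop on an object; "squeeze" is the grip in N (left out, the last holds). Time passes only in rows, so rows that do not move let the fingers close. It gives the time, the measured TCP pose, the force, the opening and the grip force at its end, in the units of the state.
- env.read_state(): the state, without advancing time (a new reading comes with each control period).
- env.grab_frame(name): name is "side" or "top" or "wrist"; returns a dict with "pixels" (384x512x3 uint8, blue, green, red), "fx", "fy", "cx", "cy" (pixels), "dist" ([k1, k2, p1, p2, k3] as OpenCV has them; the pictures are not rectified), "world_from_camera" (4x4, takes a point from camera to world coordinates); the wrist camera has in their place "mount" (4x4, takes a point from camera to tool coordinates, whose origin is the TCP and whose axes are the flange's). Camera axes: x right, y down, z forward; pixel columns grow to the right and rows downward; lengths in m; the calibration is good to about 2 mm. A picture is of the moment at which its call begins: read the wrist's pose just before it. There is no depth.
- env.job_done(): hands the job in; it is judged then, once.
The state is a dict: "t": time; "joints": joint angles; "qvel": joint speeds; "tau": joint torques, N m; "tool_pos": TCP position; "eef_rot": TCP orientation; "force": force on the tool from outside, world axes, zero at the start; "ft_torque": the same for the moment, N m; "gripper_width": finger opening in m; "grasp_force": force on a finger pad.
Only numpy, scipy, OpenCV 4.12 (cv2) and the standard library are available. Lean on these libraries where they do the work, as an engineer would, in place of code of your own. Each camera call takes 0.05 s, during which the arm holds its last target. There are 200 camera calls.

## Working session

There is one attempt and no reset: what is moved stays moved. The work goes in short steps, Python scripts to look and compute and a tool call to move; the robot and the scene stay as the last step left them, time stands still between calls to the robot, and variables do not carry over. Pictures are saved under pics/ and viewed, at most 10 in all, crops included, and the job is handed in when it is done.

Besides the shell and the picture viewer there is one more tool, called after "Emit:" by a JSON object that holds its "method" and its "body". carry_out: Moves the arm, as the interface text tells. Its arguments: {"type":"object","properties":{"motion":{"type":"array"},"squeeze":{"type":"number"}},"required":["motion"]}

```bash
mkdir -p pics; cat > h.py <<'E'
import numpy as np,cv2
from workcell import env
def cam(n):
    s=env.read_state(); f=env.grab_frame(n)
    K=np.array([[f["fx"],0,f["cx"]],[0,f["fy"],f["cy"]],[0,0,1.]]); d=np.array(f["dist"],float)
    if "world_from_camera" in f: T=np.array(f["world_from_camera"])
    else:
        W=np.eye(4);W[:3,:3]=s["eef_rot"];W[:3,3]=s["tool_pos"];T=W@np.array(f["mount"])
    return np.array(f["pixels"]),K,d,T
def ray(c,uv):
    _,K,d,T=c
    p=cv2.undistortPoints(np.array([[uv]],float),K,d)[0,0]
    v=T[:3,:3]@np.array([p[0],p[1],1]); return T[:3,3],v/np.linalg.norm(v)
def onz(c,uv,z):
    o,v=ray(c,uv); return o+v*(z-o[2])/v[2]
def tri(r):
    A=sum(np.eye(3)-np.outer(v,v) for o,v in r); b=sum((np.eye(3)-np.outer(v,v))@o for o,v in r)
    return np.linalg.solve(A,b)
def proj(c,P):
    _,K,d,T=c; M=np.linalg.inv(T); r,_=cv2.Rodrigues(M[:3,:3])
    return cv2.projectPoints(np.array(P,float).reshape(-1,1,3),r,M[:3,3],K,d)[0][:,0]
E
python3 - <<'E'
from h import *
for n in("side","top"):
    c=cam(n); cv2.imwrite(f"pics/{n}0.png",cv2.resize(c[0],(800,600))); print(n,c[3].round(3).tolist(),c[1][0,0])
f=env.grab_frame("wrist");print(np.array(f["mount"]).round(3).tolist());cv2.imwrite("pics/w0.png",f["pixels"])
print(env.read_state())
E
```

```text
side [[0.965, -0.167, 0.203, 0.371], [-0.263, -0.64, 0.722, -0.655], [0.009, -0.75, -0.662, 0.715], [0.0, 0.0, 0.0, 1.0]] 375.8261264155253
top [[0.026, -0.99, 0.141, 0.398], [-0.999, -0.03, -0.032, 0.004], [0.036, -0.14, -0.99, 1.253], [0.0, 0.0, 0.0, 1.0]] 478.5308021871157
[[0.0, -0.963, -0.269, 0.069], [1.0, 0.0, -0.0, -0.0], [0.0, -0.269, 0.963, -0.07], [0.0, 0.0, 0.0, 1.0]]
{'t': 0.15, 'joints': array([-1.33259458e+00,  3.00346722e-01,  1.52142964e+00, -3.89027874e-05,
        1.32066338e+00, -6.66461919e-02]), 'qvel': array([-0.00065903, -0.0015152 , -0.00167493, -0.00040839,  0.0011828 ,
        0.00054103]), 'tau': array([ 1.20855289e-03, -5.43665206e+01, -3.61888433e+01, -2.37562409e-05,
        3.16526159e-03,  8.07564703e-06]), 'tool_pos': array([ 0.16502344, -0.5245493 ,  0.30345358]), 'eef_rot': array([[ 9.53889712e-01,  3.00157228e-01, -2.36504140e-04],
       [ 3.00157321e-01, -9.53889365e-01,  8.14280808e-04],
       [ 1.88134870e-05, -8.47722535e-04, -9.99999641e-01]]), 'force': array([ 0.58555169,  1.64142446, -0.18682543]), 'ft_torque': array([0.01799401, 0.0037941 , 0.0225424 ]), 'grasp_force': 0.0, 'gripper_width': 0.08555632866475557}
```

View pics/side0.png

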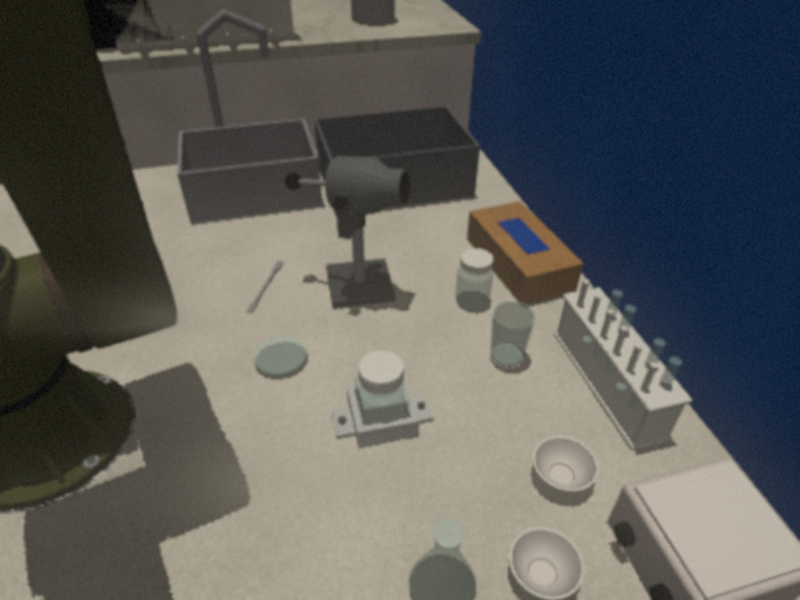

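View pics/top0.png

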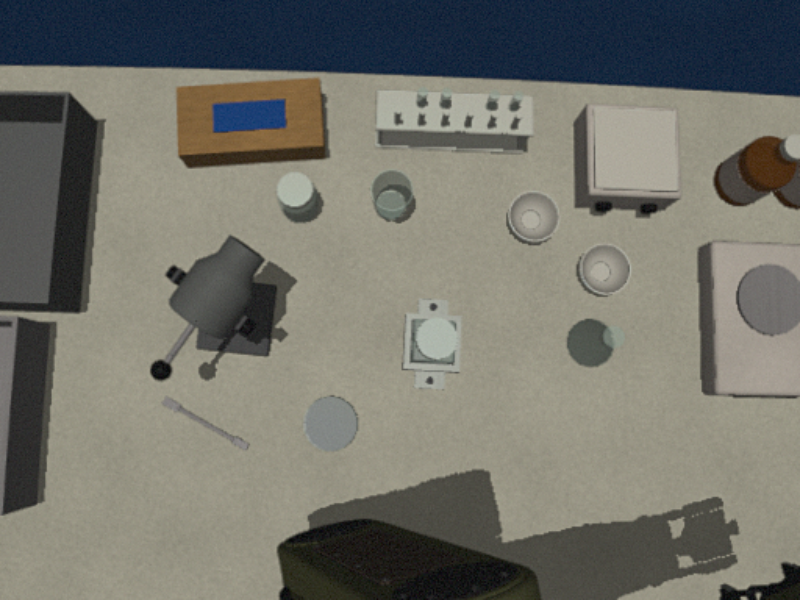

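The side view shows the knob at (292,181), head drum around (355,182) and cap top at (381,366). The top view shows the knob at (161,370), drum around (215,293), cap top at (437,338) and nest almost axis-aligned.

```bash
python3 - <<'E'
from h import *
t=cam("top");s=cam("side")
k=.64
kn=tri([ray(t,(161*k,370*k)),ray(s,(292*k,181*k))]);print("knob",kn)
print("cap",tri([ray(t,(437*k,338*k)),ray(s,(381*k,366*k))]),onz(t,(437*k,338*k),.112),onz(s,(381*k,366*k),.112))
print("nozzle mouth ctr z~.22",onz(t,(246*k,253*k),.22), "tri",tri([ray(t,(246*k,253*k)),ray(s,(404*k,187*k))]))
print("drum",tri([ray(t,(213*k,296*k)),ray(s,(352*k,182*k))]))
for n,uv,z in [("petri",(331,423),.01),("spare",(297,188),.1),("beaker",(393,205),.03),("dish",(533,218),.03),("dish2",(605,270),.03),("flaskbase",(590,343),0),("spat1",(168,402),0),("spat2",(245,445),0)]: print(n,onz(t,(uv[0]*k,uv[1]*k),z).round(3))
for uv in [(406,315),(461,316),(460,373),(404,371)]: print("nest",onz(t,(uv[0]*k,uv[1]*k),.034).round(3))
for p in [(433,307),(430,380)]:print("ear",onz(t,(p[0]*k,p[1]*k),.006).round(3))
print("basecorners",[onz(t,(u*k,v*k),.01).round(3).tolist() for u,v in((278,283),(197,349),(268,355))])
E
```

```text
knob [0.43254329 0.2959188  0.20601405]
cap [ 0.49731237 -0.09611743  0.1146033 ] [ 0.49794156 -0.09639782  0.112     ] [ 0.497453   -0.09368259  0.112     ]
nozzle mouth ctr z~.22 [0.60005266 0.18354729 0.22      ] tri [0.60132245 0.18089695 0.23204194]
drum [0.53139144 0.22466235 0.22913931]
petri [0.362 0.066 0.01 ]
spare [0.731 0.13  0.1  ]
beaker [ 0.727 -0.025  0.03 ]
dish [ 0.713 -0.263  0.03 ]
dish2 [ 0.628 -0.386  0.03 ]
flaskbase [ 0.506 -0.368  0.   ]
spat1 [0.388 0.338 0.   ]
spat2 [0.322 0.207 0.   ]
nest [ 0.541 -0.052  0.034]
nest [ 0.542 -0.142  0.034]
nest [ 0.449 -0.142  0.034]
nest [ 0.449 -0.05   0.034]
ear [ 0.559 -0.098  0.006]
ear [ 0.437 -0.095  0.006]
basecorners [[0.591, 0.164, 0.01], [0.477, 0.293, 0.01], [0.47, 0.174, 0.01]]
```

Emit:
{"method": "carry_out", "body": {"motion": [[[2.35, -1.88, -0.35, 0, 0, 0, 8.5], [2.35, -1.88, -0.35, 0, 0, 0, 8.5], [2.35, -1.88, -0.35, 0, 0, 0, 8.5], [2.35, -1.88, -0.35, 0, 0, 0, 8.5], [2.35, -1.88, -0.35, 0, 0, 0, 8.5], [2.35, -1.88, -0.35, 0, 0, 0, 8.5], [2.35, -1.88, -0.35, 0, 0, 0, 8.5], [2.35, -1.88, -0.35, 0, 0, 0, 8.5], [2.35, -1.88, -0.35, 0, 0, 0, 8.5], [2.35, -1.88, -0.35, 0, 0, 0, 8.5], [2.35, -1.88, -0.35, 0, 0, 0, 8.5], [2.35, -1.88, -0.35, 0, 0, 0, 8.5], [2.35, -1.88, -0.35, 0, 0, 0, 8.5], [2.35, -1.88, -0.35, 0, 0, 0, 8.5], [2.35, -1.88, -0.35, 0, 0, 0, 8.5], [2.35, -1.88, -0.35, 0, 0, 0, 8.5], [2.35, -1.88, -0.35, 0, 0, 0, 8.5], [0, 0, 0, 0, 0, 0, 8.5]]]}}

```text
t: 1.75
tool_pos: [0.452, -0.0967, 0.3638]
eef_rot: [[0.953, 0.303, 0.001], [0.303, -0.953, 0.001], [0.001, -0.0, -1.0]]
force: [-1.1, -0.8, 0.1]
gripper_width: 0.0851
grasp_force: 0.0
```

Emit:
{"method": "carry_out", "body": {"motion": [[[0, 0, 0, 0, 0, -0.12, 8.5], [0, 0, 0, 0, 0, -0.12, 8.5], [0, 0, 0, 0, 0, -0.12, 8.5], [0, 0, 0, 0, 0, -0.12, 8.5], [0, 0, 0, 0, 0, -0.12, 8.5], [0, 0, 0, 0, 0, -0.12, 8.5], [0, 0, 0, 0, 0, -0.12, 8.5], [0, 0, 0, 0, 0, -0.12, 8.5], [0, 0, 0, 0, 0, -0.12, 8.5], [0, 0, 0, 0, 0, -0.12, 8.5], [0, 0, 0, 0, 0, -0.12, 8.5], [0, 0, 0, 0, 0, -0.12, 8.5], [0, 0, 0, 0, 0, -0.12, 8.5], [0, 0, 0, 0, 0, -0.12, 8.5], [0, 0, 0, 0, 0, -0.12, 8.5], [0, 0, 0, 0, 0, -0.12, 8.5], [0, 0, 0, 0, 0, -0.12, 8.5], [0, 0, 0, 0, 0, -0.12, 8.5], [0, 0, 0, 0, 0, -0.08, 8.5], [0, 0, 0, 0, 0, 0, 8.5]]]}}

```text
t: 3.42
tool_pos: [0.45, -0.1001, 0.3633]
eef_rot: [[-0.829, 0.559, -0.0], [0.559, 0.829, 0.0], [0.0, -0.0, -1.0]]
force: [-0.9, 0.6, -0.8]
gripper_width: 0.085
grasp_force: 0.0
```

Emit:
{"method": "carry_out", "body": {"motion": [[[1.81, 2.45, 0, 0, 0, 0, 8.5], [1.81, 2.45, 0, 0, 0, 0, 8.5], [1.81, 2.45, 0, 0, 0, 0, 8.5], [1.81, 2.45, 0, 0, 0, 0, 8.5], [1.81, 2.45, 0, 0, 0, 0, 8.5], [1.81, 2.45, 0, 0, 0, 0, 8.5], [1.81, 2.45, 0, 0, 0, 0, 8.5], [1.81, 2.45, 0, 0, 0, 0, 8.5], [1.81, 2.45, 0, 0, 0, 0, 8.5], [1.81, 2.45, 0, 0, 0, 0, 8.5], [1.81, 2.45, 0, 0, 0, 0, 8.5], [1.81, 2.45, 0, 0, 0, 0, 8.5], [1.81, 2.45, 0, 0, 0, 0, 8.5], [0, 0, 0, 0, 0, 0, 8.5], [0, 0, 0, 0, 0, 0, 8.5]]]}}

```text
t: 4.67
tool_pos: [0.4343, 0.2966, 0.3629]
eef_rot: [[-0.827, 0.563, -0.001], [0.563, 0.827, -0.001], [0.0, -0.001, -1.0]]
force: [0.4, -0.0, 0.5]
gripper_width: 0.0849
grasp_force: 0.0
```

```bash
python3 - <<'E'
from h import *
c=cam("wrist");cv2.imwrite("pics/w1.png",c[0])
print(proj(c,[[.4325,.296,.206],[.4325,.296,.36-.073]]).round(0).tolist())
E
```

```text
[[252.0, 193.0], [251.0, 236.0]]
```

View pics/w1.png

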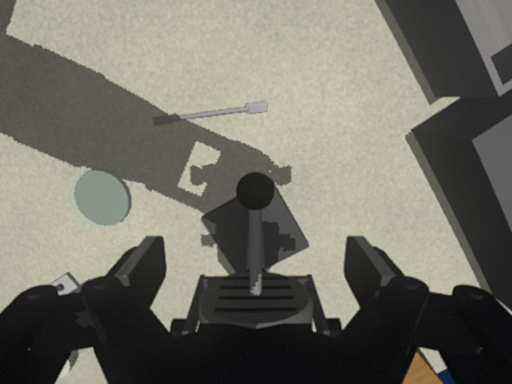

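The wrist view shows the knob at (255,191), predicted at (252,193), so the estimate holds and I descend.

Emit:
{"method": "carry_out", "body": {"motion": [[[0, 0, 1.7, 0, 0, 0, 8.5], [0, 0, 1.7, 0, 0, 0, 8.5], [0, 0, 1.7, 0, 0, 0, 8.5], [0, 0, 1.7, 0, 0, 0, 8.5], [0, 0, 1.7, 0, 0, 0, 8.5], [0, 0, 1.7, 0, 0, 0, 8.5], [0, 0, 0, 0, 0, 0, 8.5], [0, 0, 0, 0, 0, 0, 6], [0, 0, 0, 0, 0, 0, 4], [0, 0, 0, 0, 0, 0, 2], [0, 0, 0, 0, 0, 0, 2], [0, 0, 0, 0, 0, 0, 2], [0, 0, 0, 0, 0, 0, 2], [0, 0, 0, 0, 0, 0, 2], [0, 0, 0, 0, 0, 0, 2]]], "squeeze": 30}}

```text
t: 5.97
tool_pos: [0.4348, 0.2959, 0.2618]
eef_rot: [[-0.827, 0.562, 0.001], [0.562, 0.827, 0.0], [-0.001, 0.001, -1.0]]
force: [2.7, -0.8, 4.0]
gripper_width: 0.0282
grasp_force: 29.3
```

Emit:
{"method": "carry_out", "body": {"motion": [[[-0.02, 0.71, 0, 0, 0, 0.06, 2], [-0.02, 0.71, 0, 0, 0, 0.06, 2], [-0.02, 0.71, 0, 0, 0, 0.06, 2], [-0.02, 0.71, 0, 0, 0, 0.06, 2], [-0.02, 0.71, 0, 0, 0, 0.06, 2], [-0.02, 0.71, 0, 0, 0, 0.06, 2], [-0.02, 0.71, 0, 0, 0, 0.06, 2], [-0.02, 0.71, 0, 0, 0, 0.06, 2], [-0.02, 0.71, 0, 0, 0, 0.06, 2], [-0.02, 0.71, 0, 0, 0, 0.06, 2]]]}}

```text
t: 6.8
tool_pos: [0.4893, 0.3395, 0.2613]
eef_rot: [[-0.362, 0.932, -0.001], [0.932, 0.362, -0.001], [-0.001, -0.001, -1.0]]
force: [-1.5, -4.2, 4.5]
gripper_width: 0.028
grasp_force: 29.4
```

Emit:
{"method": "carry_out", "body": {"motion": [[[-0.02, 0.71, 0, 0, 0, 0.06, 2], [-0.02, 0.71, 0, 0, 0, 0.06, 2], [-0.02, 0.71, 0, 0, 0, 0.06, 2], [-0.02, 0.71, 0, 0, 0, 0.06, 2], [-0.02, 0.71, 0, 0, 0, 0.06, 2], [-0.02, 0.71, 0, 0, 0, 0.06, 2], [-0.02, 0.71, 0, 0, 0, 0.06, 2], [-0.02, 0.71, 0, 0, 0, 0.06, 2], [0, 0, 0, 0, 0, 0, 2], [0, 0, 0, 0, 0, 0, 2]]]}}

```text
t: 7.63
tool_pos: [0.5451, 0.3465, 0.261]
eef_rot: [[0.107, 0.994, -0.001], [0.994, -0.107, -0.002], [-0.002, -0.001, -1.0]]
force: [-1.5, -5.4, 3.0]
gripper_width: 0.0285
grasp_force: 29.5
```

Emit:
{"method": "carry_out", "body": {"motion": [[[0.0, 0, -0.6, 0, 0, 0, 2], [0.0, 0, -0.6, 0, 0, 0, 2], [-0.02, 0, -0.6, 0, 0, 0, 2], [-0.05, 0, -0.6, 0, 0, 0, 2], [-0.08, 0, -0.6, 0, 0, 0, 2], [-0.1, 0, -0.6, 0, 0, 0, 2], [-0.13, 0, -0.6, 0, 0, 0, 2], [-0.16, 0, -0.6, 0, 0, 0, 2], [-0.19, 0, -0.55, 0, 0, 0, 2], [0, 0, 0, 0, 0, 0, 2], [0, 0, 0, 0, 0, 0, 2], [0, 0, 0, 0, 0, 0, 2]]]}}

```text
t: 8.63
tool_pos: [0.5443, 0.3399, 0.3153]
eef_rot: [[0.106, 0.994, 0.001], [0.994, -0.106, 0.0], [0.001, 0.001, -1.0]]
force: [-1.4, -0.8, 1.7]
gripper_width: 0.0277
grasp_force: 30.3
```

```bash
python3 - <<'E'
from h import *
t=cam("top");s=cam("side");w=cam("wrist")
a=cv2.resize(t[0],(800,600))[150:450,80:480];b=cv2.resize(s[0],(800,600))[100:400,220:620]
cv2.imwrite("pics/a1.png",np.hstack([a,b]))
print(env.read_state()["tool_pos"])
m=np.array([.497,-.096,.106]);
for p in [np.array([.532,.228,.22])]:
    u=(m-p)/np.linalg.norm(m-p)
    print([ (q/.64).round().tolist() for q in (proj(t,[p,p+.09*u,p-.12*u]),proj(s,[p,p+.09*u,p-.12*u]))])
E
```

```text
[0.54433806 0.33998605 0.31502611]
[[[211.0, 300.0], [274.0, 311.0], [123.0, 285.0]], [[355.0, 185.0], [361.0, 227.0], [348.0, 135.0]]]
```

View pics/a1.png

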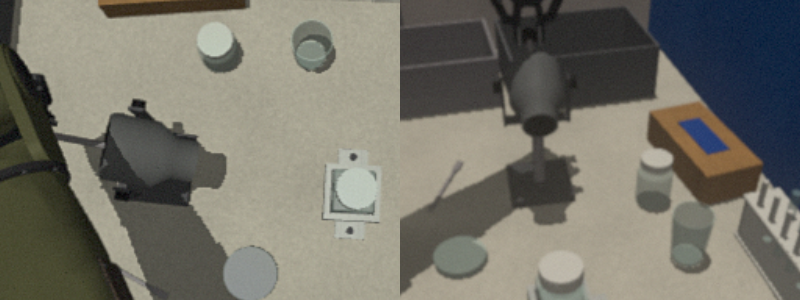

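The nozzle mouth in the side view sits at about (360,223), predicted (361,227). In the top view the cone ends near x≈275, predicted 274, and the rod slope matches. I'll release, rise, and check after withdrawing.

Emit:
{"method": "carry_out", "body": {"motion": [[[0, 0, 0, 0, 0, 0, 4], [0, 0, 0, 0, 0, 0, 6], [0, 0, 0, 0, 0, 0, 8], [0, 0, 0, 0, 0, 0, 8.5], [0, 0, 0, 0, 0, 0, 8.5], [0, 0, 0, 0, 0, 0, 8.5], [0, 0, -1.5, 0, 0, 0, 8.5], [0, 0, -2, 0, 0, 0, 8.5], [0, 0, -2, 0, 0, 0, 8.5], [0, 0, -2, 0, 0, 0, 8.5], [0, 0, -2, 0, 0, 0, 8.5], [0, 0, 0, 0, 0, 0, 8.5]]]}}

```text
t: 9.78
tool_pos: [0.5443, 0.34, 0.4144]
eef_rot: [[0.106, 0.994, 0.005], [0.994, -0.106, 0.003], [0.004, 0.005, -1.0]]
force: [-0.7, -0.6, 0.6]
gripper_width: 0.085
grasp_force: 0.0
```

Emit:
{"method": "carry_out", "body": {"motion": [[[-3.13, 0, 0, 0, 0, 0, 8.5], [-3.13, 0, 0, 0, 0, 0, 8.5], [-3.13, 0, 0, 0, 0, 0, 8.5], [-3.13, 0, 0, 0, 0, 0, 8.5], [-3.13, 0, 0, 0, 0, 0, 8.5], [-3.13, 0, 0, 0, 0, 0, 8.5], [-3.13, 0, 0, 0, 0, 0, 8.5], [-3.13, 0, 0, 0, 0, 0, 8.5], [-3.13, 0, 0, 0, 0, 0, 8.5], [-3.13, 0, 0, 0, 0, 0, 8.5], [-3.13, 0, 0, 0, 0, 0, 8.5], [-3.13, 0, 0, 0, 0, 0, 8.5], [-3.13, 0, 0, 0, 0, 0, 8.5], [-3.13, 0, 0, 0, 0, 0, 8.5], [0, 0, 2.5, 0, 0, 0, 8.5], [0, 0, 2.5, 0, 0, 0, 8.5], [0, 0, 2.5, 0, 0, 0, 8.5], [0, 0, 2.5, 0, 0, 0, 8.5], [0, 0, 2.5, 0, 0, 0, 8.5], [0, 0, 0, 0, 0, 0, 8.5]]]}}

```text
t: 11.45
tool_pos: [0.4964, -0.0955, 0.2802]
eef_rot: [[0.106, 0.994, -0.007], [0.994, -0.106, 0.002], [0.001, -0.007, -1.0]]
force: [0.0, 0.2, -0.2]
gripper_width: 0.0851
grasp_force: 0.0
```

```bash
python3 - <<'E'
from h import *
t=cam("top");s=cam("side");w=cam("wrist")
cv2.imwrite("pics/w2.png",np.hstack([cv2.resize(t[0],(800,600))[150:450,80:430],cv2.resize(s[0],(800,600))[50:350,220:420]]))
cv2.imwrite("pics/w3.png",w[0])
print(env.read_state()["tool_pos"], env.read_state()["joints"])
print(proj(w,[.497,-.096,.112]))
E
```

```text
[ 0.4981497  -0.09587827  0.28613808] [-2.62360909e-01  2.20164817e-01  1.66391718e+00  2.10912120e-05
  1.25625949e+00 -1.56389452e-01]
[[253.39202912 189.38471718]]
```

View pics/w3.png

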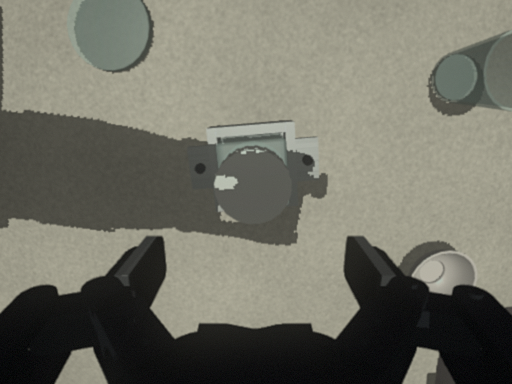

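View pics/w2.png

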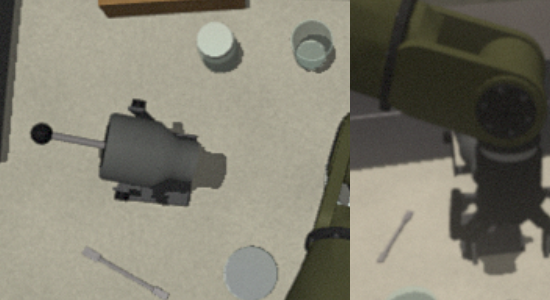

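Wrist view: cap centre is near (253,186), predicted (253,189), so about 2 mm off. In the top view the knob is at (121,283), predicted (123,285), so the aim has stayed put. I'll descend and grip the cap.

Emit:
{"method": "carry_out", "body": {"motion": [[[0.03, -0.01, 1.7, 0, 0, 0, 8.5], [0.03, -0.01, 1.7, 0, 0, 0, 8.5], [0.03, -0.01, 1.7, 0, 0, 0, 8.5], [0.03, -0.01, 1.7, 0, 0, 0, 8.5], [0.03, -0.01, 1.7, 0, 0, 0, 8.5], [0, 0, 1.7, 0, 0, 0, 8.5], [0, 0, 1.7, 0, 0, 0, 8.5], [0, 0, 1.7, 0, 0, 0, 8.5], [0, 0, 0, 0, 0, 0, 8.5], [0, 0, 0, 0, 0, 0, 8.5]]]}}

```text
t: 12.43
tool_pos: [0.4981, -0.0944, 0.15]
eef_rot: [[0.106, 0.994, 0.001], [0.994, -0.106, -0.0], [-0.0, 0.001, -1.0]]
force: [0.7, 0.1, -0.2]
gripper_width: 0.0849
grasp_force: 0.0
```

Emit:
{"method": "carry_out", "body": {"motion": [[[0, 0, 0, 0, 0, 0, 7.5], [0, 0, 0, 0, 0, 0, 7], [0, 0, 0, 0, 0, 0, 6.5], [0, 0, 0, 0, 0, 0, 5.5], [0, 0, 0, 0, 0, 0, 5.5], [0, 0, 0, 0, 0, 0, 5.5], [0, 0, 0, 0, 0, 0, 5.5], [0, 0, 0, 0, 0, 0, 5.5]]], "squeeze": 70}}

```text
t: 13.1
tool_pos: [0.4975, -0.0943, 0.1503]
eef_rot: [[0.106, 0.994, 0.001], [0.994, -0.106, -0.0], [-0.0, 0.001, -1.0]]
force: [-7.9, 0.4, 14.2]
gripper_width: 0.0627
grasp_force: 72.7
```

Emit:
{"method": "carry_out", "body": {"motion": [[[0, 0, 0, 0, 0, -0.05, 5.5], [0, 0, 0, 0, 0, -0.05, 5.5], [0, 0, 0, 0, 0, -0.05, 5.5], [0, 0, 0, 0, 0, -0.05, 5.5], [0, 0, 0, 0, 0, -0.05, 5.5], [0, 0, 0, 0, 0, -0.05, 5.5], [0, 0, 0, 0, 0, -0.05, 5.5], [0, 0, 0, 0, 0, -0.05, 5.5], [0, 0, 0, 0, 0, 0, 5.5]]]}}

```text
t: 13.85
tool_pos: [0.4982, -0.0943, 0.1507]
eef_rot: [[-0.293, 0.956, 0.003], [0.956, 0.293, -0.0], [-0.001, 0.003, -1.0]]
force: [-3.6, 2.0, 12.6]
gripper_width: 0.0631
grasp_force: 74.9
```

```bash
python3 - <<'E'
from h import *
s=env.read_state();print(s["force"],s["ft_torque"],s["gripper_width"],s["joints"][5])
E
```

```text
[-3.64066312  2.00420965 12.57004486] [0.41088517 0.362104   0.09873532] 0.06313480050524631 -0.5567496789582144
```

Emit:
{"method": "carry_out", "body": {"motion": [[[0, 0, 0, 0, 0, -0.05, 5.5], [0, 0, 0, 0, 0, -0.05, 5.5], [0, 0, 0, 0, 0, -0.05, 5.5], [0, 0, 0, 0, 0, -0.05, 5.5], [0, 0, 0, 0, 0, -0.05, 5.5], [0, 0, 0, 0, 0, -0.05, 5.5], [0, 0, 0, 0, 0, -0.05, 5.5], [0, 0, 0, 0, 0, -0.05, 5.5], [0, 0, 0, 0, 0, -0.05, 5.5], [0, 0, 0, 0, 0, -0.05, 5.5], [0, 0, 0, 0, 0, -0.05, 5.5], [0, 0, 0, 0, 0, 0, 5.5], [0, 0, 0, 0, 0, 0, 5.5]]]}}

```text
t: 14.93
tool_pos: [0.4981, -0.0943, 0.1508]
eef_rot: [[-0.748, 0.664, 0.003], [0.664, 0.748, -0.001], [-0.002, 0.001, -1.0]]
force: [-5.4, 2.4, 15.8]
gripper_width: 0.0626
grasp_force: 75.3
```

```bash
python3 - <<'E'
from h import *
s=env.read_state();print(s["force"],s["ft_torque"],s["gripper_width"],s["joints"][5])
E
```

```text
[-5.36987804  2.44812188 15.84787511] [0.41918598 0.81046201 0.15137336] 0.06256217709621727 -1.1040521307026223
```

Emit:
{"method": "carry_out", "body": {"motion": [[[0, 0, 0, 0, 0, -0.05, 5.5], [0, 0, 0, 0, 0, -0.05, 5.5], [0, 0, 0, 0, 0, -0.05, 5.5], [0, 0, 0, 0, 0, -0.05, 5.5], [0, 0, 0, 0, 0, -0.05, 5.5], [0, 0, 0, 0, 0, -0.05, 5.5], [0, 0, 0, 0, 0, -0.05, 5.5], [0, 0, 0, 0, 0, -0.05, 5.5], [0, 0, 0, 0, 0, -0.05, 5.5], [0, 0, 0, 0, 0, -0.05, 5.5], [0, 0, 0, 0, 0, -0.05, 5.5], [0, 0, 0, 0, 0, 0, 5.5], [0, 0, 0, 0, 0, 0, 5.5]]]}}

```text
t: 16.02
tool_pos: [0.4979, -0.0944, 0.1507]
eef_rot: [[-0.984, 0.176, 0.002], [0.176, 0.984, -0.0], [-0.002, 0.0, -1.0]]
force: [-7.4, 1.3, 17.3]
gripper_width: 0.0626
grasp_force: 75.3
```

```bash
python3 - <<'E'
from h import *
s=env.read_state();print(s["force"],s["ft_torque"],s["gripper_width"],s["joints"][5])
E
```

```text
[-7.38830408  1.29643139 17.27505826] [ 0.35532864  1.10103259 -0.31461991] 0.06257533145567137 -1.653561276204859
```

Emit:
{"method": "carry_out", "body": {"motion": [[[0, 0, -0.15, 0, 0, 0, 5.5], [0, 0, -0.15, 0, 0, 0, 5.5], [0, 0, -0.15, 0, 0, 0, 5.5], [0, 0, -0.15, 0, 0, 0, 5.5], [0, 0, 0, 0, 0, 0, 5.5], [0, 0, 0, 0, 0, 0, 5.5]]]}}

```text
t: 16.52
tool_pos: [0.4975, -0.0943, 0.155]
eef_rot: [[-0.984, 0.176, 0.0], [0.176, 0.984, -0.0], [-0.0, -0.0, -1.0]]
force: [-2.3, -1.6, 1.1]
gripper_width: 0.0626
grasp_force: 77.7
```

```bash
python3 - <<'E'
from h import *
s=env.read_state();print(s["force"],s["ft_torque"],s["gripper_width"],s["joints"][5])
s=cam("side");cv2.imwrite("pics/s4.png",cv2.resize(s[0][150:300,170:340],(680,600),interpolation=cv2.INTER_CUBIC))
E
```

```text
[-2.25904239 -1.60152116  1.12527434] [-0.27621356  0.34311002 -0.12844748] 0.0626365365960767 -1.6536623396576662
```

View pics/s4.png

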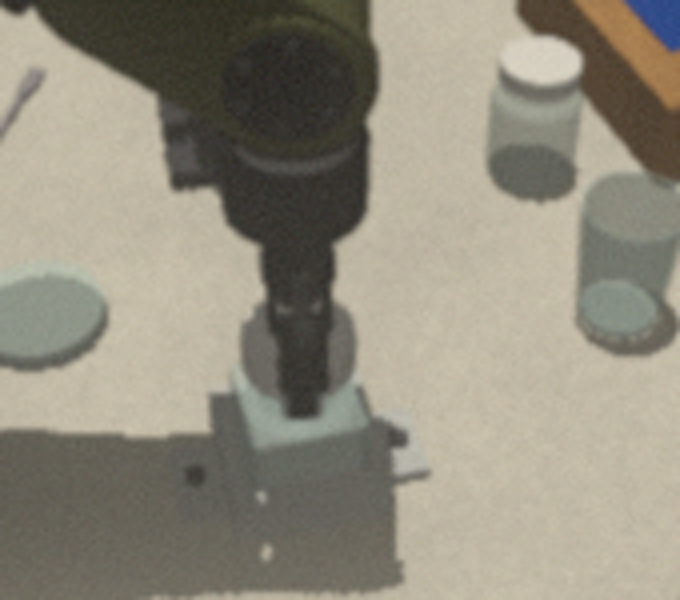

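The side crop shows the cap at (300,350) between the fingers, over the jar body in its nest. Fz fell to about 1 N, which doesn't yet show any jar weight. I'll lift a little more and read the force again.

Emit:
{"method": "carry_out", "body": {"motion": [[[0, 0, -0.15, 0, 0, 0, 5.5], [0, 0, -0.15, 0, 0, 0, 5.5], [0, 0, -0.15, 0, 0, 0, 5.5], [0, 0, 0, 0, 0, 0, 5.5], [0, 0, 0, 0, 0, 0, 5.5]]]}}

```text
t: 16.98
tool_pos: [0.4976, -0.0942, 0.1595]
eef_rot: [[-0.984, 0.176, 0.0], [0.176, 0.984, 0.0], [-0.0, 0.0, -1.0]]
force: [-1.3, 0.5, 0.2]
gripper_width: 0.0626
grasp_force: 77.6
```

Emit:
{"method": "carry_out", "body": {"motion": [[[0, 0, -0.2, 0, 0, 0, 5.5], [0, 0, -0.2, 0, 0, 0, 5.5], [0, 0, -0.2, 0, 0, 0, 5.5], [0, 0, 0, 0, 0, 0, 5.5], [0, 0, 0, 0, 0, 0, 5.5]]]}}

```text
t: 17.4
tool_pos: [0.4975, -0.0943, 0.1656]
eef_rot: [[-0.984, 0.176, 0.0], [0.176, 0.984, -0.0], [-0.0, -0.0, -1.0]]
force: [0.0, -0.3, -0.8]
gripper_width: 0.0625
grasp_force: 77.6
```

Emit:
{"method": "carry_out", "body": {"motion": [[[0, 0, -0.3, 0, 0, 0, 5.5], [0, 0, -0.3, 0, 0, 0, 5.5], [0, 0, -0.3, 0, 0, 0, 5.5], [0, 0, -0.3, 0, 0, 0, 5.5], [0, 0, -0.3, 0, 0, 0, 5.5], [0, 0, -0.3, 0, 0, 0, 5.5], [0, 0, -0.3, 0, 0, 0, 5.5], [0, 0, -0.3, 0, 0, 0, 5.5], [0, 0, -0.3, 0, 0, 0, 5.5], [0, 0, -0.3, 0, 0, 0, 5.5], [0, 0, 0, 0, 0, 0, 5.5], [0, 0, 0, 0, 0, 0, 5.5], [0, 0, 0, 0, 0, 0, 5.5]]]}}

```text
t: 18.48
tool_pos: [0.4974, -0.0943, 0.1953]
eef_rot: [[-0.984, 0.176, -0.0], [0.176, 0.984, 0.0], [0.0, 0.0, -1.0]]
force: [0.1, -0.4, 0.0]
gripper_width: 0.0626
grasp_force: 77.6
```

```bash
python3 - <<'E'
from h import *
s=cam("side");t=cam("top")
a=cv2.resize(s[0][130:300,150:350],(400,340));b=cv2.resize(t[0][100:270,60:260],(400,340))
cv2.imwrite("pics/s5.png",np.hstack([a,b]));print(proj(t,[[.544,.3406,.2596]]))
m=proj(s,[[.497,-.096,.106],[.497,-.096,.145]]);print((m-[150,130])*2)
E
```

```text
[[ 78.49334518 182.21366737]]
[[187.85782028 213.77760541]
 [187.31572648 188.77380672]]
```

View pics/s5.png

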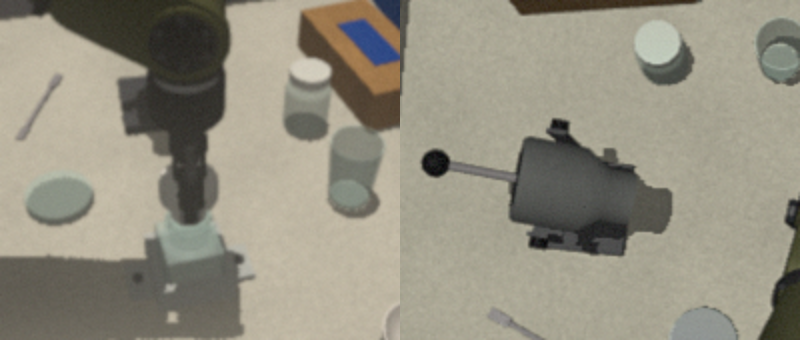

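The side view shows the cap at (190,187), clear above the jar neck at (188,230), with the jar seated in its nest. In the top view the knob is within 1 px of its prediction, so the aim is unchanged.

```bash
python3 -c "
from workcell import env
print(env.job_done())"
```

```text
the job is handed in; nothing more can be done
None
```

The job is handed in, though it returned no verdict: the nozzle points at the jar's neck within my measurements, the cap is unscrewed and held level about 4 cm above the open mouth, the jar is still in its nest, and I saw no other glassware disturbed.

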